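# Make up a compression joint on the upright pipe

### The arm

A 6-joint arm with a two-finger parallel gripper is mounted at the origin on the work surface. World frame = base frame: x ahead of the robot, y to its left, z up, the work surface at z = 0. Lengths are in mm, angles in rad, forces in N, time in s.
With the tool pointing down it reaches from about 325 to 1000 mm from the base axis. Payload 5.1 kg.
Tool frame: the origin (TCP) lies midway between the tips of the shut fingers; the grasp point (between the pads) lies 19 mm behind it (grasp_offset is the distance from the TCP to the grasp point, in mm); z points along the fingers, x is the direction in which the jaws open and shut, and the axes are right-handed (so a half turn about z gives the same grasp; the last joint's range is limited). The gripper opens to 85 mm and grips with 20 to 120 N. Pads are 22 mm wide; open, the fingers measure 114 mm over their backs; the gripper's body (76 mm by 85 mm) begins 54 mm behind the grasp point. The pads swing forward as they close: fully open they stand 13 mm farther back than shut.
Start: joints at [-1.391, 0.124, 1.65, -0, 1.367, -0.083], TCP at [168.828, -627.68, 231.322] pointing down, gripper open.
Joint ranges: [-2.61, 2.61], [-1.02, 2.33], [0.03, 2.71], [-1.35, 4.49], [0.32, 2.68], [-2.91, 2.91]. Speed limits (rad/s): [2.57, 2.57, 3.14, 3.14, 3.14, 3.14].

### API

Orientations are given as [roll, pitch, yaw] about the fixed x, y, z axes, in that order (R = Rz(yaw) Ry(pitch) Rx(roll)).
In Python, from bench import reach, move_linear, goto_joints, grip, hold, inverse_kinematics, grab_frame, camera_info, MotionError, sign_off, look_for, masks_of, pinpoint, current_time_s, current_joint_positions, current_joint_vel, current_joint_torque, current_ee_pos, current_tcp_rot, current_contact_force, current_wrist_torque, current_grip_width, grasp_offset gives the robot as it stands. Calls block until the motion is done:
- reach(position, orientation): joint-space move of the TCP to a pose.
- move_linear(position, feed=150, rot=None): straight line of the TCP; rot=None keeps the orientation; feed is the mean speed in mm/s.
- goto_joints(angles): joint-space move.
- grip(opening, strength=None): finger opening in mm; strength is the grip in N (None keeps the last); returns when the fingers have stopped.
- hold(seconds).
- inverse_kinematics(position, orientation): joint angles nearest the present ones, or None.
- grab_frame(name): name is "side" or "top" or "wrist"; returns (picture, depth): 384x512x3 uint8, red, green, blue; 384x512 float32, mm along the optical axis (not along the pixel's ray), 0 where there is no reading.
- camera_info(name): a dict with "fx", "fy", "cx", "cy" (pixels), "R" (3x3) and "t" (3): a world point X has camera coordinates R X + t; the wrist camera has in their place "tool_from_camera" (4x4, takes a point from camera to tool coordinates, whose origin is the TCP and whose axes are the tool frame's). Camera axes: x right, y down, z forward; pixel columns grow to the right and rows downward; lengths in mm; the calibration is good to about 2 mm. A picture is of the moment at which its call begins: read the wrist's pose just before it. camera_info takes no time and is no camera call.
A pose or a line that the arm cannot do raises MotionError and nothing moves.
- sign_off(): hands the job in, once; it reports no verdict.
Trained networks look in the newest picture that a camera, given by its name, has taken for a name from the list of things; names that differ only in an ending like _2 or _b are one class to them, and where a whole thing is asked for, a point or a joint stands for the part that bears it (a point fixed in the world has none). Each returns a list of dicts, best first, with "conf" (0 to 1); they miss things now and then, are a little off and sometimes report something else, mostly with a low value. They report only what shows in the picture. A call takes as long as a camera call. They do not tell look-alikes from the thing itself.
- look_for(thing, camera): "bbox" ([centre column, centre row, width, height] in pixels, round what is visible of it).
- masks_of(thing, camera): "mask" (384x512 bool, what is visible of it) and "bbox" ([centre column, centre row, width, height] in pixels, round what is visible of it).
- pinpoint(thing, camera): "pixel" ([column, row] in pixels: a listed point, or the origin of a listed thing).
Readings, each from a call of its own:
- current_time_s(): time.
- current_joint_positions(): joint angles.
- current_joint_vel(): joint speeds.
- current_joint_torque(): joint torques, N m.
- current_ee_pos(): TCP position.
- current_tcp_rot(): TCP orientation.
- current_contact_force(): force on the tool from outside, world axes, zero at the start.
- current_wrist_torque(): the same for the moment, N m.
- current_grip_width(): finger opening in mm.
Only numpy, scipy, OpenCV 4.12 (cv2) and the standard library are available. Lean on these libraries where they do the work, as an engineer would, in place of code of your own. Each camera call takes 0.05 s, during which the arm holds its last target.

### The job

Make up the joint on the wider of the two upright copper pipes, in this order: slide the hex nut over the pipe down onto its base plate, then the short brass clamp ring over the pipe onto the nut, then feed the white insert stem-down into the mouth of the pipe until its head sits on the rim, and last put the sleeve over the pipe and the insert's head so that it stands on the ring. Leave everything sitting flat and let go, keep the narrower pipe empty, and leave the tee, the wrench and the jar where they are.

Things in the scene. Friction and masses are not known exactly. Their poses are not given: they have to be found in the camera images.
- wide_pipe: Wider copper pipe end (outer diameter 32 mm, bore 27 mm, 52 mm deep), fixed upright on a fixed dark square steel base plate 90 x 90 x 12 mm; the pipe stands 55 mm above the plate, its mouth is 67 mm above the origin. Origin: centre of the plate's underside, on the pipe axis; z up. Its place changes and may be exchanged with the narrow pipe's.
- narrow_pipe: Narrower copper pipe end (outer diameter 19 mm, same height of 67 mm and same base plate as the wide one), fixed, not to be used. Origin: centre of the plate's underside, on the pipe axis; z up.
- hex_nut: Brass hexagonal ring nut, 58 mm across flats (67 mm across corners), 24 mm high, with an open hole at least 46 mm across right through; about 0.2 kg, loose, lying flat. Origin: centre of its underside; z up through the hole. Its flats face the body's +x and every 60 degrees from there (no flats face +y; a corner does).
- clamp_ring: Plain round brass ring, outer diameter 56 mm, hole 45 mm, 18 mm high, about 0.13 kg, loose, lying flat (lower than the sleeve). Origin: centre of its underside; z along the hole, up.
- insert: White plastic pipe insert, loose, standing on its foot: a stem 26 mm long tapering from 16 mm diameter at the foot to 23 mm under the head, below a round head of 32 mm diameter and 18 mm height; 44 mm in all, 40 g. Origin: centre of the foot; z up towards the head. Home, its foot is 41 mm above the underside of the pipe's base plate.
- sleeve: Round steel coupling sleeve with a white band, a tube open at both ends: outer diameter 56 mm, hole 44 mm, 40 mm high, about 0.28 kg, loose, standing on end. Origin: centre of its underside; z along the hole, up. Put it on the same way up as it stands.
- tee: Bystander: brass tee fitting with white collars, 70 mm long, 26 mm thick, lying on the bench beyond the pipes. Origin: underside, at the middle of the run.
- wrench: Bystander: steel wrench 200 mm long, lying flat on the bench to the robot's left. Origin: underside, near the middle; x along its length.
- paste_jar: Bystander: closed jar of jointing paste, diameter 70 mm, 80 mm high, standing on the bench to the robot's right. Origin: centre of its underside.
Not all that is in view belongs to the job. What is meant by the sleeve is not green or red, and is the smaller of those in its own colour.

How it is judged:
By the outcome, as a careful person would: the job done as asked, in the order asked, and still so for the second after the job is handed in, with the robot touching nothing.
It also fails if it takes over 88 s, if anything falls off the work surface, if the arm or the gripper's body presses on something with over 40 N, if the wrist force passes 120 N, or if a joint passes its speed limit or range.

## Working session

There is one attempt and no reset: what is moved stays moved. The work goes in short steps, each a Python script; the robot and the scene stay as the last script left them, time stands still between calls to the robot, and variables do not carry over. Pictures are saved under pics/ and viewed, and the job is handed in when it is done.

```bash
ls; mkdir -p pics; python3 - <<'E'
from bench import *
import cv2,numpy as np
for c in ["side","top"]:
    p,d=grab_frame(c); np.save(f"pics/{c}_d0.npy",d); np.save(f"pics/{c}_p0.npy",p)
    cv2.imwrite(f"pics/{c}0.png",cv2.cvtColor(p,cv2.COLOR_RGB2BGR))
    i=camera_info(c); print(c,i)
    for t in ["wide_pipe","narrow_pipe","hex_nut","clamp_ring","insert","sleeve","tee","wrench","paste_jar"]:
        print(t,[(round(r["conf"],2),np.round(r["bbox"]).tolist()) for r in look_for(t,c)])
print(current_time_s(),grasp_offset, current_grip_width())
E
```

```text
pics
side {'fx': 376.5233379871165, 'fy': 376.5233379871165, 'cx': 254.60825466014663, 'cy': 189.1125458412072, 'R': array([[-0.99548532, -0.0948807 , -0.00257442],
       [-0.06676512,  0.71926084, -0.69152459],
       [ 0.06746402, -0.6882307 , -0.72234833]]), 't': array([590.55627275,  50.6601219 , 990.67776563])}
wide_pipe [(0.83, [249.0, 146.0, 33.0, 31.0])]
narrow_pipe [(0.74, [231.0, 226.0, 45.0, 39.0])]
hex_nut [(0.57, [309.0, 132.0, 23.0, 17.0])]
clamp_ring [(0.84, [306.0, 271.0, 25.0, 25.0])]
insert [(0.66, [315.0, 172.0, 14.0, 18.0])]
sleeve [(0.94, [347.0, 246.0, 37.0, 44.0]), (0.92, [302.0, 223.0, 23.0, 27.0]), (0.79, [287.0, 192.0, 23.0, 30.0]), (0.62, [350.0, 201.0, 38.0, 38.0])]
tee [(0.91, [184.0, 198.0, 24.0, 23.0])]
wrench [(0.96, [277.0, 355.0, 84.0, 57.0]), (0.51, [249.0, 146.0, 38.0, 33.0])]
paste_jar [(0.77, [243.0, 100.0, 20.0, 32.0])]
top {'fx': 468.18567649905395, 'fy': 468.18567649905395, 'cx': 263.5174146140341, 'cy': 192.45566468288726, 'R': array([[-0.00401367, -0.99994479, -0.00971106],
       [-0.99155494,  0.00523844, -0.12958149],
       [ 0.12962521,  0.00910895, -0.99152122]]), 't': array([  45.71016916,  591.51539236, 1359.55658233])}
wide_pipe [(0.95, [339.0, 180.0, 37.0, 32.0])]
narrow_pipe [(0.66, [236.0, 180.0, 34.0, 31.0])]
hex_nut [(0.52, [365.0, 238.0, 20.0, 22.0])]
clamp_ring [(0.59, [199.0, 240.0, 17.0, 16.0])]
insert []
sleeve [(0.53, [244.0, 233.0, 21.0, 19.0]), (0.52, [269.0, 274.0, 23.0, 34.0]), (0.52, [220.0, 274.0, 27.0, 28.0])]
tee [(0.57, [262.0, 136.0, 18.0, 19.0])]
wrench [(0.89, [133.0, 220.0, 43.0, 49.0])]
paste_jar [(0.82, [408.0, 165.0, 30.0, 25.0])]
1.0 18.700000000000003 85.3469721513352
```

```bash
python3 - <<'E'
import cv2
for c,(x0,x1,y0,y1) in dict(side=(160,400,60,320),top=(110,430,110,310)).items():
    p=cv2.imread(f"pics/{c}0.png")[y0:y1,x0:x1]
    s=min(800/p.shape[1],600/p.shape[0]); cv2.imwrite(f"pics/{c}0z.png",cv2.resize(p,None,fx=s,fy=s,interpolation=cv2.INTER_CUBIC))
E
```

```text
(no output)
```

View pics/side0z.png

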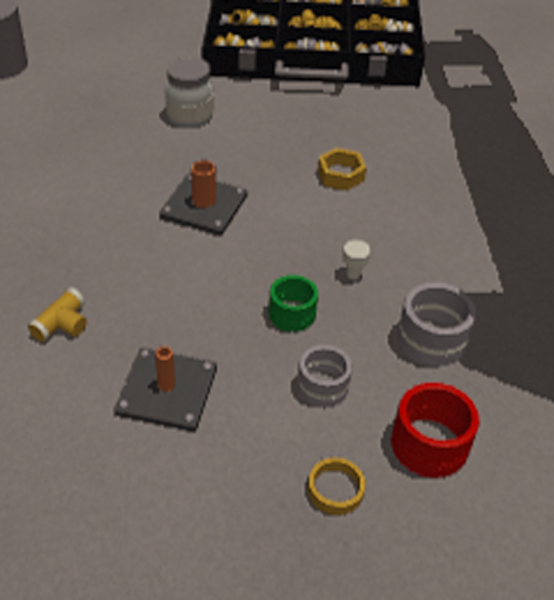

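View pics/top0z.png

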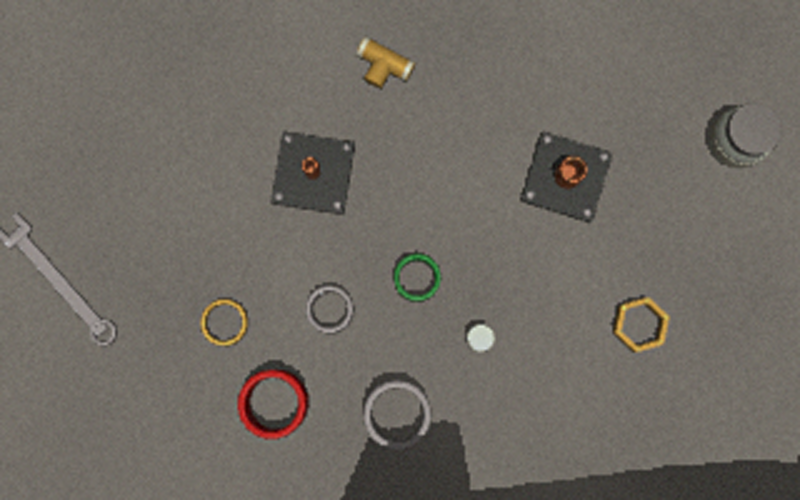

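Sleeve candidates in the side picture are green (287,192), red (347,246), large grey (350,201) and small grey (302,223). The small grey one with the white band fits: it is neither green nor red, and it is the smaller of the two greys. The wide pipe is the one by the jar, at side (249,146) and top (339,180). Next I'll measure everything.

```bash
cat > h.py <<'E'
from bench import *
import cv2,numpy as np
def back(c,u,v,z):
    i=camera_info(c); R=np.array(i["R"]);t=np.array(i["t"])
    r=R.T@np.array([(u-i["cx"])/i["fx"],(v-i["cy"])/i["fy"],1]); o=-R.T@t
    return o+r*(z-o[2])/r[2]
def cloud(c,d):
    i=camera_info(c);R=np.array(i["R"]);t=np.array(i["t"])
    v,u=np.mgrid[:384,:512]
    P=np.stack([(u-i["cx"])/i["fx"]*d,(v-i["cy"])/i["fy"]*d,d],-1)
    return (P-t)@R
def wcloud(d,pos,rot):
    from scipy.spatial.transform import Rotation as Ro
    i=camera_info("wrist");T=np.array(i["tool_from_camera"])
    v,u=np.mgrid[:384,:512]
    P=np.stack([(u-i["cx"])/i["fx"]*d,(v-i["cy"])/i["fy"]*d,d],-1)
    P=P@T[:3,:3].T+T[:3,3]
    return P@Ro.from_euler('xyz',rot).as_matrix().T+np.array(pos)
E
python3 - <<'E'
from h import *
p=cv2.imread("pics/side0.png")[195:255,270:370]
cv2.imwrite("pics/sleevez.png",cv2.resize(p,None,fx=8,fy=8,interpolation=cv2.INTER_CUBIC))
boxes=dict(wide=(339,180,50,45),narrow=(236,180,45,45),nut=(365,238,34,34),ring=(199,240,28,28),sleeve=(242,233,28,28),insert=(302,245,22,22),green=(277,221,26,26),tee=(262,136,30,30),jar=(408,165,40,40),big=(269,274,36,40),red=(220,274,36,36))
d=np.load("pics/top_d0.npy");P=cloud("top",d)
print("table z",np.percentile(P[200:220,300:330,2],[5,50,95]))
for k,(u,v,w,h) in boxes.items():
    s=np.s_[v-h//2:v+h//2,u-w//2:u+w//2]
    Q=P[s].reshape(-1,3)
    hi=np.percentile(Q[:,2],98)
    m=Q[:,2]>max(8,hi-8); q=Q[m]
    (c,r)=cv2.minEnclosingCircle(q[:,:2].astype(np.float32))
    print(k,"hi",hi.round(),"bb mid",((q.max(0)+q.min(0))/2).round(1),"ext",(q.max(0)-q.min(0)).round(1),"circ",np.round(c,1),round(r,1), "mean",q.mean(0).round(1))
E
```

```text
table z [-3.81482736  0.98345405  6.06463925]
wide hi 62.0 bb mid [527.9 -81.7 739.8] ext [ 234.8  223.8 1370.6] circ [527.3 -78.8] 159.8 mean [ 591.5 -141.3  307.6]
narrow hi 40.0 bb mid [528.9  84.9 728.6] ext [ 236.9  109.4 1393. ] circ [528.5  82.8] 129.2 mean [612.3 119.1 211.6]
nut hi 28.0 bb mid [ 446.2 -130.9  722.7] ext [  71.4  322.2 1404.9] circ [ 434.2 -130.9] 162.9 mean [ 450.3 -253.    67. ]
ring hi 22.0 bb mid [446.2 147.4 719.5] ext [  71.4  234.3 1411.3] circ [435.7 147.2] 119.7 mean [454.8 230.5  59.7]
sleeve hi 44.0 bb mid [454.1  83.5 730.5] ext [  87.2  106.5 1389.2] circ [446.9  82. ] 63.3 mean [468.7 107.6  79.4]
insert hi 48.0 bb mid [430.1 -26.9 732.8] ext [  39.3  114.2 1384.7] circ [424.3 -26.9] 58.7 mean [435.2 -67.3  60.1]
green hi 44.0 bb mid [507.7   4.8  41.9] ext [50.9 50.5 11.3] circ [507.9   4.9] 27.7 mean [507.9   4.8  41.1]
tee hi 31.0 bb mid [606.6  42.4 723.9] ext [ 392.2   64.4 1402.5] circ [606.6  47.8] 196.9 mean [764.8  43.8  59.6]
jar hi 85.0 bb mid [ 558.6 -194.   750.9] ext [ 296.3  448.5 1348.4] circ [ 549.7 -194. ] 263.9 mean [ 672.6 -383.    97.7]
big hi 60.0 bb mid [360.   30.9 738.7] ext [ 100.9   75.2 1372.8] circ [359.8  30.4] 50.7 mean [350.2  29.8 107. ]
red hi 61.0 bb mid [366.  121.6 739.1] ext [  88.9  182.7 1372. ] circ [381.7 121.5] 95.7 mean [361.2 167.8 113.4]
```

View pics/sleevez.png

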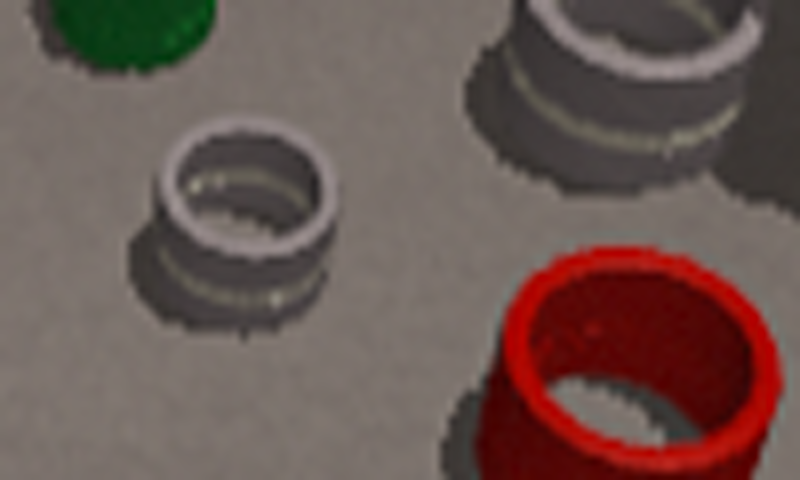

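The crop shows the small grey sleeve with the white band at full-frame (301,223), with the large grey and the red beside it. It is the one meant. I'll redo the measurements without the missing depth readings.

```bash
python3 - <<'E'
from h import *
boxes=dict(wide=(339,178,26,26),narrow=(235,178,22,22),nut=(366,239,30,30),ring=(199,238,24,24),sleeve=(242,233,26,26),insert=(302,245,20,20),green=(277,221,26,26),tee=(262,136,30,30),jar=(408,165,40,40),big=(269,274,36,40),red=(220,274,36,36))
hts=dict(wide=67,narrow=67,nut=24,ring=18,sleeve=40,insert=44,green=40,tee=26,jar=80,big=58,red=58)
d=np.load("pics/top_d0.npy");P=cloud("top",d)
for k,(u,v,w,h) in boxes.items():
    s=np.s_[v-h//2:v+h//2,u-w//2:u+w//2]
    Q=P[s].reshape(-1,3); Q=Q[d[s].ravel()>0]
    z=hts[k]
    q=Q[(Q[:,2]>z-9)&(Q[:,2]<z+9)]
    c,r=cv2.minEnclosingCircle(q[:,:2].astype(np.float32))
    print(k,len(q),"z",np.median(q[:,2]).round(1),"mid",((q.max(0)+q.min(0))/2)[:2].round(1),"ext",(q.max(0)-q.min(0))[:2].round(1),"circ",np.round(c,1),round(r,1),"mean",q.mean(0)[:2].round(1))
print({k:(np.round(current_ee_pos(),1),np.round(current_tcp_rot(),3)) for k in [0]}, camera_info("wrist"))
E
```

```text
wide 40 z 66.1 mid [ 630.6 -178.8] ext [29.3 29.4] circ [ 631.5 -178.5] 15.6 mean [ 631.4 -178.1]
narrow 21 z 66.1 mid [638.5 130.7] ext [17.7 14.9] circ [638.6 130.3] 9.4 mean [638.3 130.4]
nut 146 z 24.6 mid [ 451.  -261.3] ext [61.9 61.4] circ [ 451.4 -261.9] 32.4 mean [ 450.1 -261.3]
ring 110 z 18.1 mid [453.5 237. ] ext [56.7 55.1] circ [453.5 237.8] 29.7 mean [456.  237.2]
sleeve 113 z 41.0 mid [471.4 110. ] ext [53.6 53.6] circ [470.7 109.1] 27.9 mean [470.5 109.7]
insert 93 z 44.7 mid [435.2 -69.2] ext [29.2 29.5] circ [435.9 -68.7] 15.6 mean [435.6 -68.7]
green 113 z 41.0 mid [507.7   4.8] ext [50.9 50.5] circ [507.8   4.8] 27.7 mean [507.8   4.8]
tee 232 z 24.8 mid [774.   40.9] ext [61.2 67.5] circ [778.6  41.8] 35.6 mean [772.8  44. ]
jar 356 z 80.9 mid [ 676.6 -389.4] ext [60.4 62.8] circ [ 676.6 -389.3] 31.5 mean [ 675.3 -387.5]
big 228 z 56.6 mid [348.   30.9] ext [77.  75.2] circ [347.8  29.9] 39.2 mean [347.4  29.6]
red 233 z 57.1 mid [360.1 174.2] ext [77.  78.2] circ [360.9 174.7] 39.7 mean [360.  174.4]
{0: (array([ 168.8, -627.7,  231.3]), array([ 3.142,  0.   , -1.308]))} {'fx': 289.6446065176127, 'fy': 289.6446065176127, 'cx': 256.4302410161196, 'cy': 190.68555484163977, 'tool_from_camera': array([[ 9.99999843e-01, -5.60013707e-04,  1.32333009e-05,
        -8.59867907e-01],
       [ 5.25195401e-04,  9.45519063e-01,  3.25566315e-01,
        -8.53398276e+01],
       [-1.94833937e-04, -3.25566257e-01,  9.45519209e-01,
        -1.43017369e+02],
       [ 0.00000000e+00,  0.00000000e+00,  0.00000000e+00,
         1.00000000e+00]])}
```

Sizes and heights agree with the list. Next I'll use close wrist views of the pipe mouth, then the nut.

```bash
cat >> h.py <<'E'
PI=np.pi
def wview(name):
    pos,rot=current_ee_pos(),current_tcp_rot()
    p,d=grab_frame("wrist"); cv2.imwrite(f"pics/{name}.png",cv2.cvtColor(p,cv2.COLOR_RGB2BGR))
    W=wcloud(d,pos,rot); W[d<=0]=np.nan; np.save(f"pics/{name}.npy",W); return p,W
def rim(W,near,z,tol=6,rad=45):
    Q=W.reshape(-1,3); Q=Q[np.isfinite(Q[:,0])]
    Q=Q[(np.abs(Q[:,2]-z)<tol)&(np.hypot(*(Q[:,:2]-near[:2]).T)<rad)]
    c,r=cv2.minEnclosingCircle(Q[:,:2].astype(np.float32))
    print(len(Q),"z",np.median(Q[:,2]).round(1),"circ",np.round(c,1),round(r,1),"bbmid",((Q.max(0)+Q.min(0))/2)[:2].round(1),"ext",(Q.max(0)-Q.min(0))[:2].round(1))
    return Q,np.array(c)
E
python3 - <<'E'
from h import *
t=current_time_s()
reach([631,-178.5,190],[PI,0,-0.3]); print(current_time_s()-t,current_joint_positions())
p,W=wview("w_pipe"); rim(W,[631,-178.5],67,6,30)
t=current_time_s()
reach([450.7,-261.5,140],[PI,0,-0.5]); print(current_time_s()-t)
p,W=wview("w_nut"); Q,c=rim(W,[450.7,-261.5],24,4)
pts=Q[:,:2].astype(np.float32)
h=cv2.convexHull(pts)[:,0]
best=[]
for a in np.arange(-60,60,.5):
    n=np.array([[np.cos(np.radians(a+k)),np.sin(np.radians(a+k))] for k in (0,60,120)])
    pr=pts@n.T; w=np.percentile(pr,99.5,axis=0)-np.percentile(pr,.5,axis=0); best.append((w.sum()/3,a))
print(min(best),max(best), sorted(best)[:4], current_time_s())
E
```

```text
2.3 [-3.58935806e-01  1.63953872e-01  1.67604758e+00 -2.22705914e-04
  1.30140769e+00 -5.75114555e-02]
331 z 66.8 circ [ 634.5 -176.6] 15.9 bbmid [ 634.5 -176.5] ext [30.9 31.5]
0.8332999999999999
1319 z 24.2 circ [ 453.7 -260.2] 33.2 bbmid [ 453.7 -260.2] ext [64.6 63.7]
(np.float64(57.7832254245796), np.float64(15.5)) (np.float64(63.4745287457911), np.float64(44.5)) [(np.float64(57.7832254245796), np.float64(15.5)), (np.float64(57.78322542457962), np.float64(-44.5)), (np.float64(57.788596266899354), np.float64(-44.0)), (np.float64(57.78859626689937), np.float64(16.0))] 4.2333
```

```bash
python3 - <<'E'
import cv2,numpy as np
a=cv2.imread("pics/w_pipe.png");b=cv2.imread("pics/w_nut.png")
cv2.imwrite("pics/w12.png",cv2.resize(np.hstack([a,b]),(800,300)))
E
```

```text
(no output)
```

View pics/w12.png

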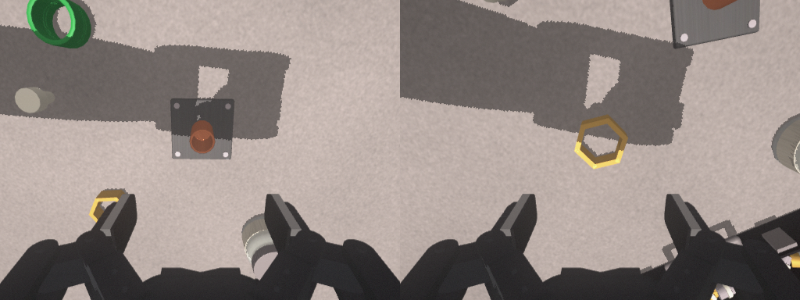

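The pipe mouth reads at z 66.8 with radius 15.9, and the nut is 57.8 mm across flats, so both check out. Wrist and top disagree by a constant (+3, +1.6) mm. One more look with the wrist turned 90° will separate the two calibrations.

```bash
python3 - <<'E'
from h import *
reach([450.7,-261.5,140],[PI,0,-0.5+PI/2])
p,W=wview("w_nut2"); Q,c2=rim(W,[452,-261],24,4)
c1=np.array([453.7,-260.2])
# c = true + Rz(yaw)diag(1,-1) e
def M(y): return np.array([[np.cos(y),np.sin(y)],[np.sin(y),-np.cos(y)]])
A=M(-.5)-M(-.5+PI/2); e=np.linalg.solve(A,c1-c2); print("e",e,"true",c1-M(-.5)@e, "pipe",np.array([634.5,-176.6])-M(-.3)@e, current_time_s())
E
```

```text
1324 z 24.3 circ [ 452.9 -260.2] 33.2 bbmid [ 452.9 -260.2] ext [64.  64.1]
e [ 0.14328846 -0.51996836] true [ 453.32496643 -260.58761902] pipe [ 634.20945014 -177.05440011] 5.6833
```

```bash
cat >> h.py <<'E'
PIPE=np.array([634.2,-177.05])
def st(m): print(m,"t",round(current_time_s(),2),"p",np.round(current_ee_pos(),1),"w",round(current_grip_width(),1),"F",np.round(current_contact_force(),1))
def pick(xy,yaw,z,wopen,strength,lift,wview_=False):
    reach([*xy,z+45 if z<20 else z+25],[PI,0,yaw]); grip(wopen)
    move_linear([*xy,z],feed=120); st("at")
    grip(0,strength); st("gripped")
    move_linear([*xy,lift],feed=200); st("lifted")
E
python3 - <<'E'
from h import *
yaw=np.radians(15.5)
pick([453.3,-260.6],yaw,3,74,40,100)
reach([*PIPE,105],[PI,0,yaw]); st("over")
p,W=wview("w_over1")
E
```

```text
at t 7.28 p [ 453.3 -260.6    2.9] w 74.4 F [-0.1 -0.1  0.3]
gripped t 7.57 p [ 454.2 -261.4    4.4] w 57.2 F [ 0.3 -0.6  3.3]
lifted t 8.2 p [ 452.5 -260.    98.8] w 57.0 F [ 0.   0.8 -2.7]
over t 9.02 p [ 632.6 -177.1  103.2] w 57.0 F [-0.7 -0.2 -2.8]
```

View pics/w_over1.png

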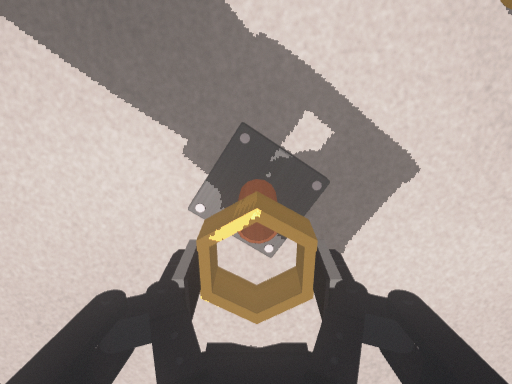

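The nut is held level and centred in the fingers at px (257,257), and the pipe lies below it at column 257. Lowering it now.

```bash
python3 - <<'E'
from h import *
move_linear([*PIPE,45],feed=150); st("mid")
move_linear([*PIPE,17],feed=60); st("low")
f=current_contact_force()[2]
grip(66); st("open")
move_linear([*PIPE,110],feed=200); st("up")
reach([PIPE[0],PIPE[1],190],[PI,0,-0.3])
p,W=wview("w_nutplaced"); rim(W,PIPE,36,4,45); rim(W,PIPE,67,5,30)
st("v")
E
```

```text
mid t 9.62 p [ 633.9 -177.6   45.2] w 56.8 F [-0.  -0.5 -1. ]
low t 10.23 p [ 633.9 -176.9   16.5] w 57.2 F [-0.5  0.7 -1.2]
open t 10.49 p [ 634.6 -177.2   17.3] w 66.1 F [-0.7 -0.7 -0.5]
up t 11.11 p [ 633.8 -176.9  109.4] w 65.9 F [ 0.1 -0.  -0.2]
1045 z 36.4 circ [ 635.1 -175.6] 33.2 bbmid [ 635.4 -175.7] ext [63.7 64.1]
318 z 66.8 circ [ 634.5 -176.7] 15.9 bbmid [ 634.4 -176.5] ext [31.2 31.3]
v t 11.76 p [ 632.8 -176.5  186.8] w 65.8 F [ 0.3 -0.1 -0.7]
```

View pics/w_nutplaced.png

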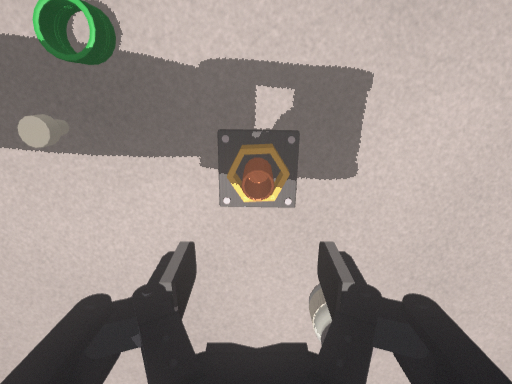

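The nut sits flat (top z 36.4 mm, expected 36), about 1 mm off the pipe axis, at px (258,172). Next is the clamp ring.

```bash
python3 - <<'E'
from h import *
reach([456.4,238.6,140],[PI,0,-0.5])
p,W=wview("w_ring"); Q,c=rim(W,[456.4,238.6],18,4,45)
e=np.array([.143,-.52]); y=-.5
M=np.array([[np.cos(y),np.sin(y)],[np.sin(y),-np.cos(y)]])
c=c-M@e; print(c); assert np.hypot(*(c-[456.4,238.6]))<5
pick(c,-.5,3,72,40,110)
reach([*PIPE,110],[PI,0,-.5]); st("over")
p,W=wview("w_over2")
E
```

```text
970 z 18.2 circ [459.  239.6] 27.9 bbmid [459.  239.7] ext [55.  54.6]
[458.67442927 239.18969905]
at t 14.69 p [458.8 239.3   3.2] w 72.1 F [ 0.9 -0.2  0.2]
gripped t 15.01 p [459.7 239.7   4.7] w 52.6 F [-2.3 -0.4  6.6]
lifted t 15.69 p [457.9 238.9 108.9] w 52.6 F [ 0.5  0.5 -1.8]
over t 17.35 p [ 634.1 -175.8  109.8] w 52.8 F [-0.   0.2 -0.7]
```

View pics/w_over2.png

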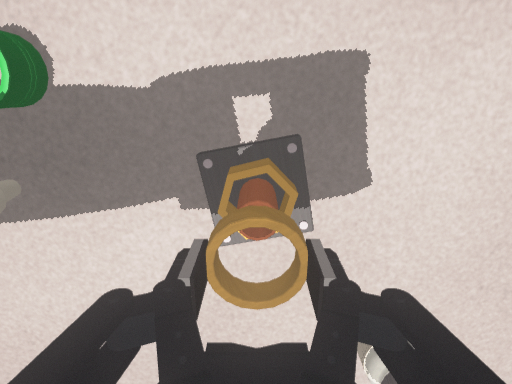

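```bash
python3 - <<'E'
from h import *
for n,pos in (("w_over2",[634.1,-175.8,109.8]),("w_over1",[632.6,-177.1,103.2])):
    W=np.load(f"pics/{n}.npy"); p=cv2.imread(f"pics/{n}.png").astype(int)
    m=(p[...,2]-p[...,0]>40)
    Q=W[m];Q=Q[np.isfinite(Q[:,0])]; Q=Q[(np.abs(Q[:,2]-pos[2]-12)<22)&(np.hypot(*(Q[:,:2]-PIPE).T)<50)]
    print(n,len(Q),Q.min(0).round(1),Q.max(0).round(1),((Q.max(0)+Q.min(0))/2).round(1),np.percentile(Q[:,2],[2,25,50,75,98]).round(1))
    h=Q
    if len(Q)>50:
        # iteratively keep the top plane
        A=np.c_[Q[:,:2]-PIPE,np.ones(len(Q))]
        co=np.array([0,0,np.percentile(Q[:,2],85)])
        for _ in range(20):
            k=np.abs(Q[:,2]-A@co)<(4 if _<8 else 2); co=np.linalg.lstsq(A[k],Q[k,2],rcond=None)[0]
        print("slope deg",np.degrees(np.arctan(co[:2])).round(2),"z",co[2].round(1),k.sum(), cv2.minEnclosingCircle(Q[k][:,:2].astype(np.float32)))
E
```

```text
w_over2 5264 [ 606.6 -204.1  105.1] [ 662.  -148.2  125.4] [ 634.3 -176.1  115.2] [107.2 114.9 121.9 123.2 124.2]
slope deg [-0.08  0.02] z 123.0 2825 ((634.1820068359375, -176.45875549316406), 28.06184196472168)
w_over1 8576 [ 601.2 -208.3   98.1] [ 665.7 -143.5  125.6] [ 633.5 -175.9  111.8] [100.3 111.3 120.9 123.  124.1]
slope deg [-0.29  0.14] z 123.0 4265 ((633.9630126953125, -176.00318908691406), 33.652610778808594)
```

The ring is level (under 0.1° of slope), centred on the pipe to 0.6 mm, with its underside about 4.8 mm below the TCP. The grip reading of 52.6 mm against 56 mm doesn't match, but the ring's measured radius of 28.06 mm is right. Lowering it now.

```bash
python3 - <<'E'
from h import *
move_linear([*PIPE,65],feed=150); st("mid")
move_linear([*PIPE,42],feed=60); st("low")
z=42
while current_contact_force()[2]<1.5 and z>38.5:
    z-=1; move_linear([*PIPE,z],feed=30)
st("down")
grip(64); st("open")
move_linear([*PIPE,120],feed=200)
reach([PIPE[0],PIPE[1],190],[PI,0,-0.3])
p,W=wview("w_ringplaced"); rim(W,PIPE,54,4,45); rim(W,PIPE,36,3,45); rim(W,PIPE,67,5,22)
st("v")
E
```

```text
mid t 17.85 p [ 633.8 -176.3   64.4] w 52.5 F [ 0.8 -1.4 -1.2]
low t 18.38 p [ 633.9 -177.    41.6] w 52.3 F [ 0.1 -0.6 -0.7]
down t 18.88 p [ 634.2 -177.1   40.8] w 52.6 F [-3.7  0.6  4.2]
open t 19.16 p [ 634.3 -177.1   39.8] w 63.7 F [ 0.5  0.3 -0.9]
1014 z 54.1 circ [ 634.1 -177.6] 28.1 bbmid [ 634.3 -177.1] ext [55.3 54.9]
510 z 36.3 circ [ 635.1 -174.9] 33.0 bbmid [ 635.  -170.7] ext [64.1 54.4]
317 z 66.8 circ [ 634.7 -176.8] 15.9 bbmid [ 634.5 -176.7] ext [31.2 31.2]
v t 20.14 p [ 633.2 -176.7  187.9] w 64.1 F [-0.4  0.4 -0.4]
```

View pics/w_ringplaced.png

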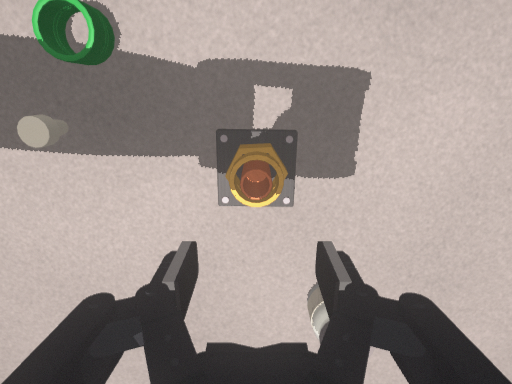

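The ring sits flat on the nut (top z 54.1 mm, expected 54), within 1 mm of the axis, at px (256,178). Next is the insert.

```bash
python3 - <<'E'
from h import *
g=np.array([438.6,-67.6])
reach([*g,160],[PI,0,-0.3])
p,W=wview("w_ins"); Q,c=rim(W,g,44,4,30)
e=np.array([.143,-.52]); y=-.3
M=np.array([[np.cos(y),np.sin(y)],[np.sin(y),-np.cos(y)]])
c=c-M@e; print(c); assert np.hypot(*(c-g))<5
pick(c,-.3,26,55,25,130)
reach([*PIPE,125],[PI,0,-.3]); st("over")
p,W=wview("w_over3")
pos=current_ee_pos()
Q=W.reshape(-1,3);Q=Q[np.isfinite(Q[:,0])]
m=(np.array(p,int).min(-1)>110).reshape(-1)
Q=W.reshape(-1,3)[m];Q=Q[np.isfinite(Q[:,0])];Q=Q[(Q[:,2]>85)&(np.hypot(*(Q[:,:2]-PIPE).T)<30)]
print(len(Q),Q.min(0),Q.max(0)); 
T=Q[Q[:,2]>np.percentile(Q[:,2],98)-4]; print(cv2.minEnclosingCircle(T[:,:2].astype(np.float32)),np.linalg.lstsq(np.c_[T[:,:2]-PIPE,np.ones(len(T))],T[:,2],rcond=None)[0])
E
```

```text
850 z 44.3 circ [438.5 -66.5] 15.9 bbmid [438.4 -66.3] ext [31.2 31.2]
[438.19055134 -66.9887792 ]
at t 22.23 p [437.8 -66.9  25.9] w 54.6 F [-0.3 -1.1 -0.1]
gripped t 22.55 p [438.9 -67.2  26.9] w 30.8 F [0.  0.5 4.5]
lifted t 23.22 p [437.5 -66.8 128.9] w 30.8 F [ 0.1 -0.1 -0.5]
over t 24.12 p [ 632.9 -176.3  123.4] w 30.8 F [-0.5  0.3 -0.5]
4365 [ 609.65495225 -192.85358354   97.64622023] [ 663.83380372 -151.65389252  211.61511726]
((635.4824829101562, -166.72006225585938), 26.18396759033203) [1.25765862e-01 4.57061263e-01 1.63846216e+02]
```

View pics/w_over3.png

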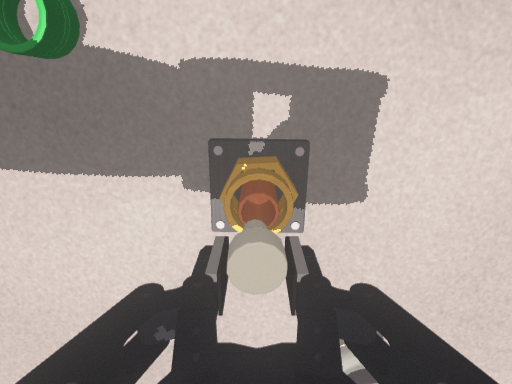

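The insert is held upright with its head at px (257,262) and its stem in line with the pipe mouth at (257,212). Feeding it in.

```bash
python3 - <<'E'
from h import *
for z in (97,92,85,78,72,70): 
    move_linear([*PIPE,z],feed=60)
    if np.linalg.norm(current_contact_force())>6: st("contact"); break
st("low")
while np.linalg.norm(current_contact_force())<3 and z>65.5 :
    z-=.7; move_linear([*PIPE,z],feed=30)
st("down")
grip(48); st("open")
move_linear([*PIPE,140],feed=200)
reach([PIPE[0],PIPE[1],200],[PI,0,-0.3])
p,W=wview("w_insplaced"); rim(W,PIPE,85,4,25); rim(W,PIPE,54,3,45); rim(W,PIPE,36,3,45)
st("v")
E
```

```text
low t 26.07 p [ 634.2 -177.    69.9] w 31.0 F [-0.1 -0.3 -0.3]
down t 27.07 p [ 634.4 -177.1   68. ] w 30.6 F [-1.9  0.7  4.2]
open t 27.38 p [ 633.9 -177.    66.6] w 48.3 F [-0.3  0.   0.1]
852 z 85.3 circ [ 635.  -176.6] 15.9 bbmid [ 634.9 -176.7] ext [31.2 31.2]
717 z 54.2 circ [ 634.5 -177.6] 27.8 bbmid [ 634.6 -177.5] ext [55.  54.8]
429 z 36.4 circ [ 635.4 -175.1] 33.0 bbmid [ 635.2 -169. ] ext [64.1 51.2]
v t 28.29 p [ 633.5 -176.8  198.3] w 48.0 F [ 0.6  0.  -1.1]
```

View pics/w_insplaced.png

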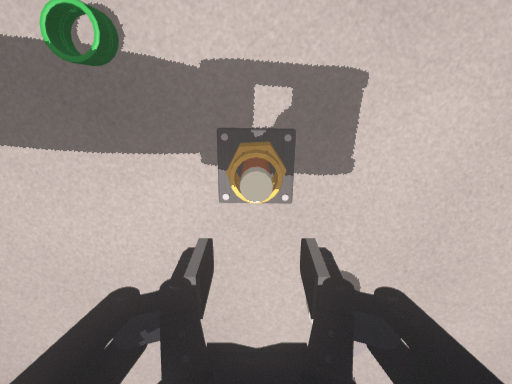

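The insert is home (head top z 85.3 mm, expected 85, and concentric) at px (257,184). Last is the small grey sleeve.

```bash
python3 - <<'E'
from h import *
g=np.array([473.4,110.8]); y=.3
reach([*g,160],[PI,0,y])
p,W=wview("w_slv"); Q,c=rim(W,g,40,4,45)
e=np.array([.143,-.52])
M=np.array([[np.cos(y),np.sin(y)],[np.sin(y),-np.cos(y)]])
c=c-M@e; print(c); assert np.hypot(*(c-g))<5
pick(c,y,14,74,45,130)
reach([*PIPE,130],[PI,0,y]); st("over")
pos=np.array(current_ee_pos())
p,W=wview("w_over4")
Q=W.reshape(-1,3);Q=Q[np.isfinite(Q[:,0])]
Q=Q[(np.abs(Q[:,2]-pos[2]-25)<5)&(np.hypot(*(Q[:,:2]-pos[:2]).T)<28.5)]
A=np.c_[Q[:,:2]-pos[:2],np.ones(len(Q))];co=np.linalg.lstsq(A,Q[:,2],rcond=None)[0]
print(len(Q),np.degrees(co[:2]),co[2]-pos[2],cv2.minEnclosingCircle(Q[:,:2].astype(np.float32)))
E
```

```text
1029 z 40.0 circ [473.  111.8] 27.7 bbmid [473.  111.9] ext [55.  55.1]
[472.98089406 111.30830145]
at t 30.98 p [472.9 111.3  13.9] w 74.1 F [0.1 1.  0.1]
gripped t 31.29 p [473.7 111.4  15.5] w 55.0 F [-2.6 -0.2  5.6]
lifted t 32.02 p [472.  111.2 128.7] w 55.3 F [-0.1 -0.1 -2.7]
over t 33.27 p [ 633.8 -175.7  129.5] w 55.1 F [ 0.6  0.  -2.7]
4136 [-0.27696994  0.34511335] 24.068760382542308 ((633.783447265625, -175.67637634277344), 28.483505249023438)
```

View pics/w_over4.png

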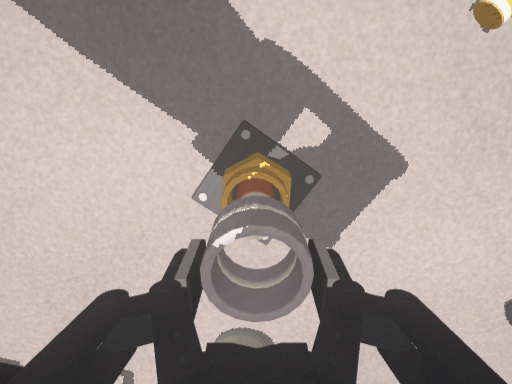

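The sleeve is level and centred at px (257,265), with its underside about 16 mm below the TCP. I expect it to seat at TCP z ≈ 70.

```bash
python3 - <<'E'
from h import *
hold(0.2); st("settled")
for z in (108,100,92,84,77,73): 
    move_linear([*PIPE,z],feed=70)
    if np.linalg.norm(np.array(current_contact_force())+[0,0,2.7])>8: st("contact"); break
st("low")
while current_contact_force()[2]<2 and z>67.5:
    z-=.7; move_linear([*PIPE,z],feed=30)
st("down")
grip(64); st("open")
move_linear([*PIPE,150],feed=200)
reach([PIPE[0],PIPE[1],210],[PI,0,-0.3])
p,W=wview("w_slvplaced"); rim(W,PIPE,94,3,45); rim(W,PIPE,85,3,18); rim(W,PIPE,36,3,45)
st("v")
E
```

```text
settled t 33.52 p [ 634.2 -175.8  130.3] w 55.1 F [-0.1  0.5 -2.5]
low t 35.29 p [ 634.  -177.    72.6] w 55.5 F [ 0.3 -0.1 -2.9]
down t 36.79 p [ 634.4 -177.1   69.6] w 55.2 F [-2.6  1.6  2.8]
open t 37.05 p [ 634.4 -177.1   68.8] w 64.0 F [ 0.6 -0.2 -0.2]
1046 z 94.0 circ [ 635.9 -176.1] 27.7 bbmid [ 636.  -176.2] ext [54.8 55. ]
805 z 85.2 circ [ 634.8 -176.8] 15.9 bbmid [ 634.9 -176.9] ext [31.3 30.8]
352 z 36.3 circ [ 635.4 -175.3] 32.7 bbmid [ 635.2 -168.7] ext [63.8 50. ]
v t 38.28 p [ 633.1 -176.7  207.2] w 64.2 F [ 0.7 -0.1 -0.3]
```

View pics/w_slvplaced.png

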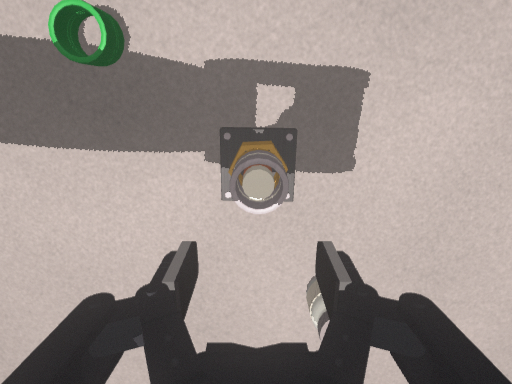

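The sleeve's rim is at z 94.0 mm (expected 94), with the insert head inside at 85.2 mm. I'll move clear, check from the side and top, and hand in.

```bash
python3 - <<'E'
from h import *
reach([450,-300,280],[PI,0,-0.5])
ims=[]
for c,(x0,x1,y0,y1) in dict(side=(160,400,60,320),top=(110,430,60,320)).items():
    p,d=grab_frame(c); ims.append(cv2.resize(cv2.cvtColor(p,cv2.COLOR_RGB2BGR)[y0:y1,x0:x1],(400,433)))
    P=cloud(c,d)
    if c=="top":
        P[d<=0]=np.nan
        o=np.array([-2.7,-1.1,0])
        for n,xy,z in (("slv",PIPE+o[:2],94),("tee",[774,41],26),("jar",[676.6,-389.4],80),("narrow",[638.5,130.6],67)): print(n); rim(P,np.array(xy),z,9,42)
cv2.imwrite("pics/final.png",np.hstack(ims))
E
```

```text
slv
182 z 92.2 circ [ 632.9 -178.4] 28.1 bbmid [ 632.8 -177.9] ext [56.  52.4]
tee
231 z 24.8 circ [778.5  41.3] 35.5 bbmid [774.   40.9] ext [60.9 67.7]
jar
352 z 80.4 circ [ 675.6 -388.9] 31.1 bbmid [ 676.4 -389.1] ext [60.3 61.8]
narrow
22 z 68.0 circ [638.1 130.8] 8.9 bbmid [637.6 130.7] ext [16.3 15.3]
```

View pics/final.png

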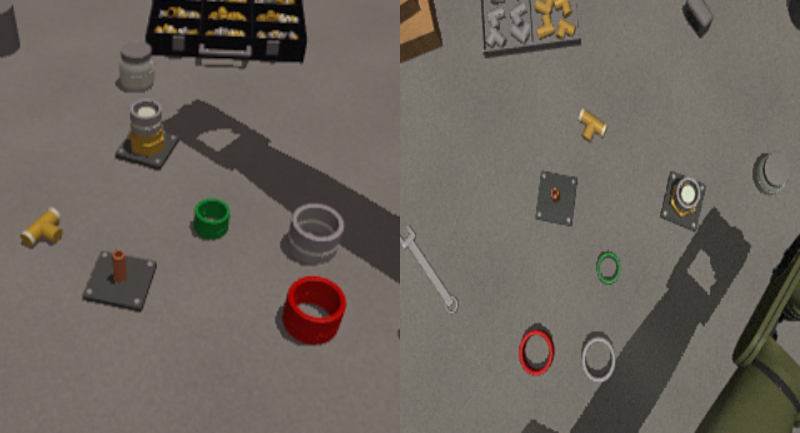

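The side view shows the stack straight on the wide pipe at (146,125), with the narrow pipe empty at (119,268). The tee, jar and wrench look unmoved.

```bash
python3 -c "
from bench import *
print(current_time_s(),current_contact_force()); print(sign_off())"
```

```text
39.3083 [-0.44832049 -0.37095402  0.15617914]
the job is handed in; nothing more can be done
None
```

The joint on the wider pipe is made up in the order asked: nut, clamp ring, insert, then the small grey sleeve. I let go of everything and handed the job in at 39.3 s, with the arm clear.

| Part | Measured top height (mm) | Expected (mm) | Off the pipe axis |
|---|---|---|---|
| Nut | 36.3 | 36 | 1–2 mm |
| Clamp ring | 54.2 | 54 | about 1 mm |
| Insert head | 85.2 | 85 | about 0.5 mm |
| Sleeve | 94.0 | 94 | about 1.5 mm |

- **Bystanders:** the narrow pipe is empty. The tee and jar measure within about 1 mm of where they started. The wrench I only checked by eye in the final top picture, and it looks unmoved.
- **Forces:** contact force readings stayed under about 8 N, though I only read them between moves.
- **Disagreements:** the top camera read about 3 mm off from the wrist camera. A second wrist view turned 90° showed the wrist was right to about 0.5 mm, so I used it. The grip width read 52.6 mm on the 56 mm ring, but depth showed the ring level and true to size.

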